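Load the dipping basket and open the consolidant pot

TASK

Load the dipping basket with the three loose bone fragments that lie on the bench in front of the pots; only then, because the solvent evaporates, open the left one of the two dip pots and leave the other pot shut. Nobody noted whether this cap has a right- or a left-hand thread, so turn its bar grip gently, try the other way if it stops, and never force it. Finish while still holding the cap in the gripper, level and about 5 cm (at least 4) clear above the rim of its own pot so that it drips back in, with the basket standing loaded and the other things on the bench left where they are.

Things in the scene. Friction and masses are not known exactly. Their poses are not given: they have to be found in the camera images.
- pot_a: one of two identical steel dip pots, bolted down on a 116 x 116 x 8 mm base plate; 92 mm in diameter, 72 mm neck with three short thread ridges, rim 88 mm above the bench. Origin on the bench under its centre, z up. Shut, its cap's lower edge is 66 mm above the bench and can't be pulled off. Either pot may be the left one (y > 0); the other has y < 0.
- pot_b: one of two identical steel dip pots, bolted down on a 116 x 116 x 8 mm base plate; 92 mm in diameter, 72 mm neck with three short thread ridges, rim 88 mm above the bench. Origin on the bench under its centre, z up. Shut, its cap's lower edge is 66 mm above the bench and can't be pulled off. Either pot may be the left one (y > 0); the other has y < 0.
- cap_a: one of two identical black moulded screw caps, shut on pot_a; skirt 90 mm in diameter, 28 mm from its lower edge to its top face; about 0.12 kg. Origin at the centre of the skirt's lower edge, z up. One of the two caps opens clockwise, the other counterclockwise (seen from above); which is which is not known and cannot be seen.
- cap_b: one of two identical black moulded screw caps, shut on pot_b; skirt 90 mm in diameter, 28 mm from its lower edge to its top face; about 0.12 kg. Origin at the centre of the skirt's lower edge, z up. One of the two caps opens clockwise, the other counterclockwise (seen from above); which is which is not known and cannot be seen.
- cap_a_grip (a point): middle of the bar grip on top of cap_a, on the cap's axis, 40 mm above its lower edge. The bar is 64 mm long (along x), 14 mm thick (along y) and stands 24 mm high, 28 to 52 mm above the lower edge; pinch it from above across y. Turned the right way it is free after 50 degrees and lifts straight off between 55 and 85; the wrong way it stops within 6 degrees: ease off, 5 N m forces it.
- cap_b_grip (a point): middle of the bar grip on top of cap_b, on the cap's axis, 40 mm above its lower edge. The bar is 64 mm long (along x), 14 mm thick (along y) and stands 24 mm high, 28 to 52 mm above the lower edge; pinch it from above across y. Turned the right way it is free after 50 degrees and lifts straight off between 55 and 85; the wrong way it stops within 6 degrees: ease off, 5 N m forces it.
- basket: round dipping basket of steel wire, open at the top, standing loose on the bench: 64 mm outside, 60 mm inside diameter, 28 mm high, floor 2 mm thick, 0.15 kg. Origin at the centre of its underside, z up.
- frag_flat: flat piece of rock with bone lying on the bench, 16 x 24 x 10 mm (x, y, z of its frame), origin at the centre of its underside, z up; pinch it low across x.
- frag_tan: tan lump of rock with bone lying on the bench, 20 x 25 x 15 mm (x, y, z of its frame), narrower towards the top, origin at the centre of its underside, z up; pinch it low across x.
- frag_dark: dark lump of rock with bone lying on the bench, 17 x 21 x 14 mm (x, y, z of its frame), origin at the centre of its underside, z up; pinch it low across x.
- glue_bottle: bystander: white glue bottle 37 mm in diameter, 88 mm high, left of the work. Origin at the centre of its underside.
- jar_glass: bystander: empty small glass jar 46 mm in diameter, 53 mm high, left of the work. Origin at the centre of its underside.
- loupe: bystander: black hand loupe 35 mm in diameter, 18 mm high, left of the work. Origin at the centre of its underside.
There are look-alikes about, which are no part of the job. There is more than one size of the basket; the job needs the larger.

How it is judged:
On the way, in this order (a step that is already met when the one before it is completed fails the run):
1. all three fragments lie in the upright basket, let go (horizontal distance between each of frag_flat, frag_tan, frag_dark and basket below 0.03 m and z of frag_flat in the frame of basket between -0.004 and 0.028 m and z of frag_tan in the frame of basket between -0.004 and 0.028 m and z of frag_dark in the frame of basket between -0.004 and 0.028 m and angle between basket's own z axis and vertical below 0.2 rad and height (world z) of basket below 0.01 m and contact force between the fingers and frag_flat below 0.1 N and contact force between the fingers and frag_tan below 0.1 N and contact force between the fingers and frag_dark below 0.1 N), for 0.2 s.
2. the left pot's cap is unscrewed and lifted off in the gripper (((world y of pot_a above 0 m and z of cap_a in the frame of pot_a above 0.095 m and horizontal distance between cap_a and pot_a below 0.04 m and angle between cap_a's own z axis and vertical below 0.26 rad and contact force between the fingers and cap_a above 1 N and contact force between cap_a and pot_a below 0.1 N) or (world y of pot_b above 0 m and z of cap_b in the frame of pot_b above 0.095 m and horizontal distance between cap_b and pot_b below 0.04 m and angle between cap_b's own z axis and vertical below 0.26 rad and contact force between the fingers and cap_b above 1 N and contact force between cap_b and pot_b below 0.1 N))), for 0.2 s.
At the end, for the whole second after the job is handed in: All three fragments inside the upright basket (within 30 mm of its axis, below its rim); the left pot's cap in the fingers (over 1 N), its lower edge at least 35 mm above the pot's rim, within 40 mm of its axis, within 0.26 rad of level, not touching the pot, under 0.03 m/s (horizontal distance between each of frag_flat, frag_tan, frag_dark and basket below 0.03 m and z of frag_flat in the frame of basket between -0.004 and 0.028 m and z of frag_tan in the frame of basket between -0.004 and 0.028 m and z of frag_dark in the frame of basket between -0.004 and 0.028 m and angle between basket's own z axis and vertical below 0.2 rad and height (world z) of basket below 0.01 m and ((world y of pot_a above 0 m and z of cap_a in the frame of pot_a above 0.123 m and horizontal distance between cap_a and pot_a below 0.04 m and angle between cap_a's own z axis and vertical below 0.26 rad and contact force between the fingers and cap_a above 1 N and contact force between cap_a and pot_a below 0.1 N and linear speed of cap_a below 0.03 m/s) or (world y of pot_b above 0 m and z of cap_b in the frame of pot_b above 0.123 m and horizontal distance between cap_b and pot_b below 0.04 m and angle between cap_b's own z axis and vertical below 0.26 rad and contact force between the fingers and cap_b above 1 N and contact force between cap_b and pot_b below 0.1 N and linear speed of cap_b below 0.03 m/s))); the arm keeps its last pose, push and grip.
It fails at once if the cap of the right pot is opened or lifted ((world y of pot_a below 0 m and (z of cap_a in the frame of pot_a above 0.075 m or angle between the x axis of cap_a and the x axis of pot_a, either way round above 0.5 rad)) or (world y of pot_b below 0 m and (z of cap_b in the frame of pot_b above 0.075 m or angle between the x axis of cap_b and the x axis of pot_b, either way round above 0.5 rad))).
It fails at once if a cap is forced against its pot (over 150 N) (contact force between cap_a and pot_a above 150 N or contact force between cap_b and pot_b above 150 N).
It fails at once if a bystander is pushed more than 30 mm or knocked over (distance of any of glue_bottle, jar_glass, loupe from where it was at the start of the episode above 0.03 m or angle between any of glue_bottle, jar_glass, loupe's own z axis and vertical above 0.5 rad).
It also fails if it takes over 72 s, if anything falls off the work surface, if the arm or the gripper's body presses on something with over 40 N, if the wrist force passes 120 N, or if a joint passes its speed limit or range.

ROBOT

A 6-joint arm with a two-finger parallel gripper is mounted at the origin on a cart in front of the work surface, level with it; the furniture and walls round the work are solid. World frame = base frame: x ahead of the robot, y to its left, z up, the work surface at z = 0. Lengths are in m, angles in rad, forces in N, time in s.
With the tool pointing down it reaches from about 0.325 to 0.85 m from the base axis. Payload 4.4 kg.
Tool frame: the origin (TCP) lies midway between the tips of the shut fingers; the grasp point (between the pads) lies r.hold_point_z behind it (r.hold_point_z is the distance from the TCP to the grasp point, in m); z points along the fingers, y is the line along which they close (so a half turn about z gives the same grasp; the last joint's range is limited). The gripper opens to 94 mm and grips with 3 to 60 N. Pads are 16 mm wide; open, the fingers measure 119 mm over their backs; the gripper's body (75 mm by 177 mm) begins 78 mm behind the grasp point.
Start: joints at [1.093, 0.207, 1.542, -0, 1.393, -0.15], TCP at [0.185, 0.545, 0.205] pointing down, gripper open.
Joint ranges: [-2.73, 2.73], [-0.86, 2.22], [0.23, 2.46], [-1.11, 4.25], [0.08, 2.63], [-2.82, 2.82]. Speed limits (rad/s): [2.79, 2.79, 3.14, 3.14, 3.14, 3.14].

INTERFACE

Orientations are given as a rotation vector (axis times angle).
In Python, from plant import get_obs, get_image, order, r gives the robot as it stands. The module is installed in compiled form; this text tells all that it offers.
- The arm moves only by the tool carry_out, never from a script. Its argument "steps" is a list that holds one entry, the list of rows, each a list of 6 numbers: the shift along the tool's x, y, z normalised to -1 to 1, where 1 is 0.02 m, then the turn, a rotation vector about the tool's x, y, z normalised to -1 to 1, where 1 is 4 degrees. A call has 1 to 12 rows; each row shifts and turns the commanded pose from where the row before left it, along the tool's axes as they then stand; what a row does not reach is not made up. A row lasts 1/8 s, in which the tool goes at most 62.5 mm and 10.7 degrees, less where a joint would pass 70% of its speed; a pose out of reach is approached as far as the arm can. A call with a number of a shift or a turn outside -1 to 1 is refused whole. A call with a gripper value outside its range is refused whole. "hand" is the closure, from -1 (fully open) to 1 (shut), set as the call begins (left out, the last holds). The fingers move at their own pace and stop on an object; "newtons" is the grip in N (left out, the last holds). Time passes only in rows, so rows that do not move let the fingers close. It gives the time, the measured TCP pose, the force, the opening and the grip force at its end, in the units of the state.
- get_obs(): the state, without advancing time (a new reading comes with each control period).
- get_image(name): name is "scene" or "top" or "wrist"; returns a dict with "pixels" (420x560x3 uint8, blue, green, red), "fx", "fy", "cx", "cy" (pixels), "rvec" (rotation vector, rad) and "tvec" (3), from world to camera coordinates, as OpenCV has them. Camera axes: x right, y down, z forward; pixel columns grow to the right and rows downward; lengths in m; the calibration is good to about 2 mm. A picture is of the moment at which its call begins. There is no depth.
- order.close_job(): hands the job in; it is judged then, once.
The state is a dict: "time": time; "joint_positions": joint angles; "qd": joint speeds; "effort": joint torques, N m; "eef_pos": TCP position; "ee_rot": TCP orientation; "force": force on the tool from outside, world axes, zero at the start; "ft_torque": the same for the moment, N m; "gripper_width": opening from 0.0 (shut) to 1.0 (fully open); "grip_force": force on a finger pad.
Only numpy, scipy, OpenCV 4.12 (cv2) and the standard library are available. Lean on these libraries where they do the work, as an engineer would, in place of code of your own. Each camera call takes 0.05 s, during which the arm holds its last target. There are 200 camera calls.

## Working session

There is one attempt and no reset: what is moved stays moved. The work goes in short steps, Python scripts to look and compute and a tool call to move; the robot and the scene stay as the last step left them, time stands still between calls to the robot, and variables do not carry over. Pictures are saved under pics/ and viewed, at most 13 in all, crops included, and the job is handed in when it is done.

Besides the shell and the picture viewer there is one more tool, called in YAML: its name, and indented under it one key for each argument. carry_out: Moves the arm, as the interface text tells. Scaled input: -1 to 1 covers 0.02 m each way for a shift and 4 degrees each way for a turn. Its arguments: {"type":"object","properties":{"steps":{"type":"array","items":{"type":"array","items":{"type":"array","items":{"type":"number","minimum":-1,"maximum":1}}}},"hand":{"type":"number"},"newtons":{"type":"number"}},"required":["steps"]}

```bash
mkdir -p pics; cat > h.py <<'E'
import numpy as np,cv2
from plant import get_obs,get_image,order,r
def ray(im,uv,z):
    R=cv2.Rodrigues(np.array(im['rvec'],float))[0];t=np.array(im['tvec'],float).ravel()
    c=-R.T@t;d=R.T@np.array([(uv[0]-im['cx'])/im['fx'],(uv[1]-im['cy'])/im['fy'],1])
    return c+d*(z-c[2])/d[2]
def proj(im,p):
    K=np.array([[im['fx'],0,im['cx']],[0,im['fy'],im['cy']],[0,0,1.]])
    return cv2.projectPoints(np.array([p],float),np.array(im['rvec'],float),np.array(im['tvec'],float),K,None)[0].ravel()
E
python3 - <<'E'
from h import *
import pickle
for n in ['top','scene']:
    im=get_image(n);cv2.imwrite(f'pics/{n}0.png',im['pixels']);pickle.dump(im,open(n+'.pkl','wb'))
    R=cv2.Rodrigues(np.array(im['rvec'],float))[0];print(n,im['fx'],-R.T@np.array(im['tvec']).ravel(),R[2])
print(get_obs(),r.hold_point_z)
E
```

```text
top 470.31700735386715 [0.23428327 0.02043518 1.31980453] [ 2.15543215e-01 -4.63058235e-04 -9.76494192e-01]
scene 517.6159547992592 [-0.415336   -0.52425483  0.67734262] [ 0.75034353  0.45074752 -0.48354033]
{'time': 0.1, 'joint_positions': array([ 1.09350747e+00,  2.07353034e-01,  1.54279151e+00,  1.94884084e-05,
        1.39348100e+00, -1.50495115e-01]), 'qd': array([ 2.05439950e-03, -1.47050795e-03, -3.00353714e-03,  6.90134753e-04,
        7.23116013e-05, -1.66216226e-05]), 'effort': array([-6.01016782e-04, -3.71861064e+01, -2.82295793e+01,  6.99100108e-02,
        3.10352223e-02, -1.63686911e-05]), 'eef_pos': array([0.1842485 , 0.54392458, 0.20440584]), 'ee_rot': array([-5.10945334e-01, -3.09910827e+00,  3.02730592e-03]), 'force': array([-0.33770282,  0.34926168,  0.67753725]), 'ft_torque': array([-0.04350264,  0.01489897,  0.00203694]), 'grip_force': 0.0, 'gripper_width': 0.9982913071083577} 0.0188
```

View pics/top0.png

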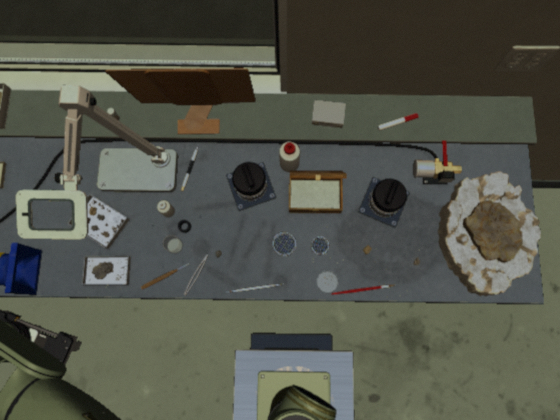

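View pics/scene0.png

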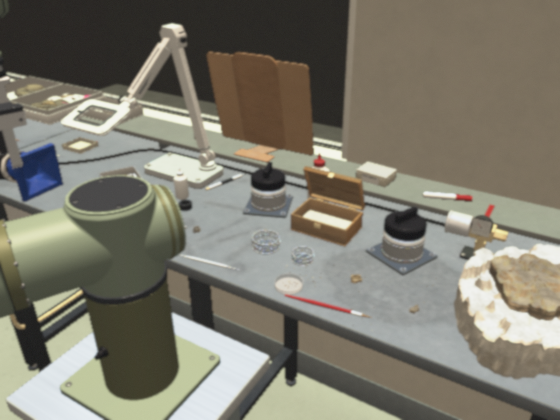

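The top view shows two baskets, at (284,243), which is larger, and (320,245). Lumps lie at (218,254), (367,249) and (416,262). The pots with caps are at (250,180) on the left and (388,195) on the right. I could mistake the small basket (320,245) for the right one, the white dish (327,281) for a basket, the specimen trays at (105,222) and (106,270) for loose fragments, and the loupe (184,226) for a fragment. I'll check these in one crop.

```bash
python3 - <<'E'
from h import *
import pickle
im=pickle.load(open('top.pkl','rb'));p=im['pixels']
def crop(x,y,w,h,s): return cv2.resize(p[y:y+h,x:x+w],None,fx=s,fy=s,interpolation=cv2.INTER_CUBIC)
a=crop(205,225,66,50,6);b=crop(350,235,66+14,50,5)
A=np.zeros((600,800,3),np.uint8)
A[:300,:396]=a;A[:250,400:800]=b
c=crop(262,225,80,50,5);A[300:550,:400]=c
d=crop(220,155,66,50,6);A[300:600,400:796]=d
cv2.imwrite('pics/crop1.png',A)
# fragments: brown (hue) blobs on the bench
hsv=cv2.cvtColor(p,cv2.COLOR_BGR2HSV)
bg=cv2.medianBlur(p,31)
diff=np.abs(p.astype(int)-bg).max(2)
m=(diff>14).astype(np.uint8);m[:228]=0;m[275:]=0;m[:,:205]=0;m[:,425:]=0
n,l,s,c=cv2.connectedComponentsWithStats(m,connectivity=8)
for i in range(1,n):
    if s[i,4]<10: continue
    pts=np.argwhere(l==i)[:,::-1].astype(np.float32)
    w=np.array([ray(im,q,0.005)[:2] for q in pts]).astype(np.float32)
    print(s[i],c[i].round(1),w.mean(0).round(4),[np.round(v,4) for v in cv2.minAreaRect(w)])
# basket circles, pots
for u in [(284.5,243.5),(320,245)]: print(ray(im,u,0.014))
for u in [(250,180),(388,195)]: print(ray(im,u,0.118))
E
```

```text
[272 232  25  23 294] [283.6 242.8] [0.4409 0.0314] [array([0.4405, 0.0304]), array([0.0628, 0.0678]), np.float64(0.8131)]
[311 236  18  19 199] [319.4 245. ] [ 0.4363 -0.0697] [array([ 0.4354, -0.0689]), array([0.0537, 0.0455]), np.float64(20.2605)]
[363 245   8  10  51] [366.6 249.5] [ 0.4253 -0.2026] [array([ 0.4252, -0.2023]), array([0.0157, 0.0245]), np.float64(44.9224)]
[216 250   6   8  36] [218.2 253.4] [0.4083 0.2148] [array([0.408 , 0.2139]), array([0.0198, 0.014 ]), np.float64(2.6793)]
[205 254   3   7  12] [205.8 256.8] [0.3983 0.249 ] [array([0.3981, 0.2497]), array([0.0051, 0.0174]), np.float64(66.069)]
[414 258   6   7  28] [416.3 261.5] [ 0.3934 -0.3413] [array([ 0.3946, -0.3418]), array([0.014 , 0.0174]), np.float64(87.4832)]
[319 271  16   4  43] [326.7 272.9] [ 0.3578 -0.0899] [array([ 0.359 , -0.0892]), array([0.0083, 0.0418]), np.float64(0.8044)]
[0.43757537 0.02893739 0.014     ]
[ 0.43474855 -0.07062704  0.014     ]
[0.59056539 0.12259079 0.118     ]
[ 0.55471537 -0.24319605  0.118     ]
```

View pics/crop1.png

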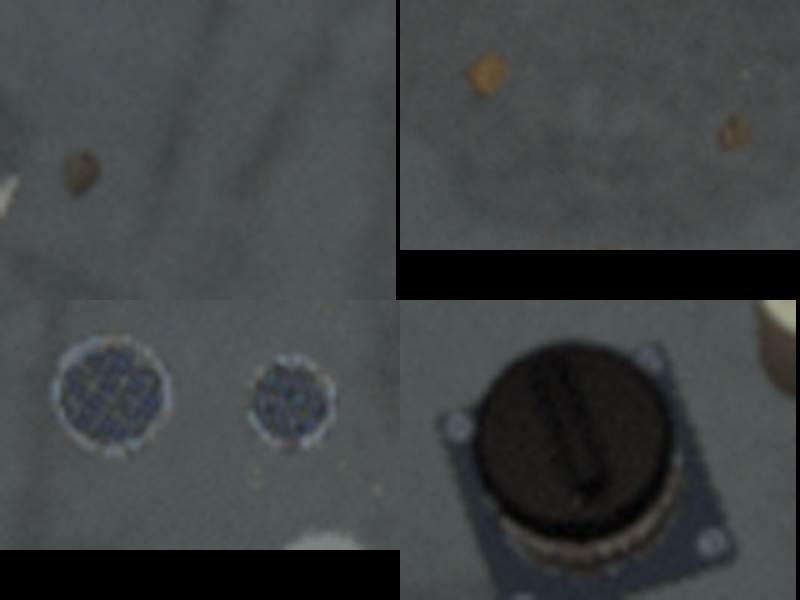

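Crop: the larger basket is at left (284,243), about 65 mm across, and the right one is only about 47 mm. The dark lump is at (218,253) and the two tan pieces at (367,249) and (416,262). The left cap's bar runs about 20° from x. First I'll go over the dark lump.

carry_out:
  steps:
    - [[-0.99, -0.75, 0, 0, 0, 0], [-0.99, -0.75, 0, 0, 0, 0], [-0.99, -0.75, 0, 0, 0, 0], [-0.99, -0.75, 0, 0, 0, 0], [-0.99, -0.75, 0, 0, 0, 0], [-0.99, -0.75, 0, 0, 0, 0], [-0.99, -0.75, 0, 0, 0, 0], [-0.99, -0.75, 0, 0, 0, 0], [-0.99, -0.75, 0, 0, 0, 0], [-0.99, -0.75, 0, 0, 0, 0], [-0.99, -0.75, 0, 0, 0, 0], [-0.99, -0.75, 0, 0, 0, 0]]
  hand: -1
  newtons: 15

```text
time: 1.6
eef_pos: [0.3518, 0.2969, 0.205]
ee_rot: [-0.511, -3.099, 0.001]
force: [0.3, -0.5, -0.3]
gripper_width: 0.999
grip_force: 0.0
```

carry_out:
  steps:
    - [[-0.99, -0.75, 0, 0, 0, 0], [-0.99, -0.75, 0, 0, 0, 0], [-0.99, -0.75, 0, 0, 0, 0], [-0.99, -0.75, 0, 0, 0, 0], [0, 0, 0, 0, 0, 0], [0, 0, 0, 0, 0, 0]]

```text
time: 2.35
eef_pos: [0.407, 0.2159, 0.2051]
ee_rot: [-0.511, -3.099, -0.0]
force: [0.3, -0.6, 0.1]
gripper_width: 0.999
grip_force: 0.0
```

```bash
cat >> h.py <<'E'
def plan(pos,yaw=None,obs=None):
    o=obs or get_obs();R=cv2.Rodrigues(np.array(o['ee_rot']))[0]
    y0=np.degrees(np.arctan2(R[1,0],R[0,0]));d=R.T@(np.array(pos)-o['eef_pos'])
    print('t',o['time'],'pos',o['eef_pos'].round(4),'yaw_x',y0.round(2),'q6',np.degrees(o['joint_positions'][5]).round(1),'shift units',(d/0.02).round(2))
    if yaw is not None:
        t=(y0-yaw+90)%180-90;print('turn units about z',round(t/4,2))   # tool z is down
def blob(im,near,z,win=60,thr=14,flo=40):
    p=im['pixels'];u,v=proj(im,near);bg=cv2.medianBlur(p,101)
    m=(np.abs(p.astype(int)-bg).max(2)>thr).astype(np.uint8);m=cv2.morphologyEx(m,cv2.MORPH_OPEN,np.ones((3,3)))
    n,l,s,c=cv2.connectedComponentsWithStats(m)
    best=None
    for i in range(1,n):
        if s[i,4]<flo or np.hypot(*(c[i]-(u,v)))>win: continue
        pts=np.argwhere(l==i)[:,::-1].astype(np.float32)
        w=np.array([ray(im,q,z)[:2] for q in pts]).astype(np.float32);(a,b),(e,f),th=cv2.minAreaRect(w)
        if f>e: th+=90
        print('blob',s[i],c[i].round(1),'mean',w.mean(0).round(4),'rect',round(a,4),round(b,4),'size',round(e,4),round(f,4),'longaxis deg',round(th%180,1),'bgr',p[l==i].mean(0).round())
E
python3 - <<'E'
from h import *
im=get_image('wrist');cv2.imwrite('pics/w1.png',im['pixels'])
plan([0.408,0.214,0.2]);print(proj(im,[0.408,0.214,0.005]),get_obs()['force'])
blob(im,[0.408,0.214,0.005],0.004)
E
```

```text
t 2.4 pos [0.4069 0.2161 0.2052] yaw_x 161.31 q6 -54.1 shift units [-0.08 -0.08  0.26]
[278.69024575 193.49062967] [0.43297242 0.27111214 0.43212721]
blob [303 130  16  54 289] [308.9 158.5] mean [0.3807 0.2599] rect 0.3778 0.2591 size 0.0124 0.0621 longaxis deg 149.1 bgr [202. 205. 210.]
blob [266 142   8  11  66] [269.4 146.9] mean [0.3536 0.2213] rect 0.3538 0.2214 size 0.008 0.0113 longaxis deg 160.6 bgr [146. 144. 140.]
blob [281 146  13  10  98] [286.6 150.9] mean [0.3642 0.2384] rect 0.3639 0.239 size 0.0137 0.0101 longaxis deg 71.3 bgr [144. 142. 139.]
blob [305 175  30  37 666] [319.1 194.1] mean [0.4243 0.2589] rect 0.4233 0.2597 size 0.0325 0.0426 longaxis deg 145.9 bgr [145. 143. 140.]
blob [273 184  15  18 200] [280.  192.8] mean [0.4079 0.2157] rect 0.4077 0.2155 size 0.0205 0.0161 longaxis deg 19.2 bgr [116. 129. 137.]
blob [247 199  10  29 200] [251.4 212.5] mean [0.4197 0.1754] rect 0.4204 0.175 size 0.0098 0.0351 longaxis deg 163.2 bgr [144. 142. 139.]
blob [251 232   7   7  41] [253.6 235.5] mean [0.4478 0.1681] rect 0.4475 0.1687 size 0.0073 0.0078 longaxis deg 160.2 bgr [146. 144. 141.]
```

View pics/w1.png

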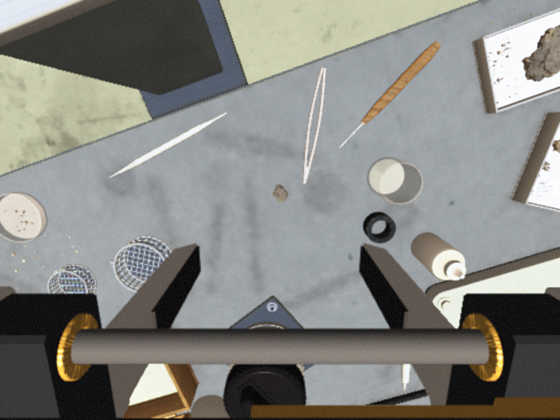

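The wrist view shows the dark lump at (280,193), about 20 x 16 mm with its long axis near 19°. The tweezers are close by at (313,130), so I'll descend with the fingers partly closed.

carry_out:
  steps:
    - [[0, 0, 0.8, 0, 0, -0.95], [0, 0, 0.8, 0, 0, -0.95], [0, 0, 0.8, 0, 0, -0.95], [0, 0, 0.8, 0, 0, -0.95], [0, 0, 0.8, 0, 0, -0.95], [0, 0, 0.8, 0, 0, -0.95], [0, 0, 0.8, 0, 0, -0.95], [0, 0, 0.8, 0, 0, -0.95], [0, 0, 0.8, 0, 0, -0.95], [0, 0, 0.8, 0, 0, -0.95], [0, 0, 0, 0, 0, 0]]
  hand: 0.1

```text
time: 3.78
eef_pos: [0.4058, 0.2159, 0.0443]
ee_rot: [0.526, -3.094, 0.0]
force: [0.0, 0.5, -0.1]
gripper_width: 0.447
grip_force: 0.0
```

```bash
python3 - <<'E'
from h import *
im=get_image('wrist');cv2.imwrite('pics/w2.png',cv2.resize(im['pixels'][150:360,140:420],None,fx=2,fy=2))
plan([0.4078,0.2156,0.004]);print(get_obs()['gripper_width']);print(proj(im,[0.408,0.2156,0.005]))
blob(im,[0.4078,0.2156,0.005],0.004)
E
```

```text
t 3.825 pos [0.4067 0.2161 0.0452] yaw_x -160.72 q6 -92.1 shift units [-0.05 -0.04  2.06]
0.44947304479208194
[278.4238109  240.61016228]
blob [213 219  20  24 267] [222.3 230.3] mean [0.4142 0.176 ] rect 0.4136 0.176 size 0.0099 0.0209 longaxis deg 154.6 bgr [150. 148. 144.]
blob [267 225  23  30 558] [278.3 240. ] mean [0.408  0.2155] rect 0.4078 0.2152 size 0.0217 0.0156 longaxis deg 19.3 bgr [117. 131. 140.]
blob [303 268   7  11  63] [306.3 273. ] mean [0.4252 0.243 ] rect 0.4253 0.2429 size 0.008 0.0044 longaxis deg 20.6 bgr [151. 149. 145.]
```

View pics/w2.png

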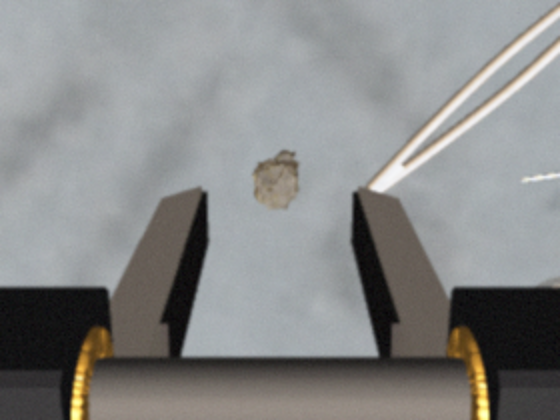

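The fingers straddle the lump, aligned with it, at crop pixel (277,185). The tweezers' tip is just outside the right finger, so I'll narrow a little more, then go down and grip.

carry_out:
  steps:
    - [[-0.05, -0.04, 0.5, 0, 0, 0], [0, 0, 0.5, 0, 0, 0], [0, 0, 0.5, 0, 0, 0], [0, 0, 0.5, 0, 0, 0], [0, 0, 0, 0, 0, 0]]
  hand: 0.3

```text
time: 4.45
eef_pos: [0.4077, 0.2148, 0.0043]
ee_rot: [0.525, -3.095, 0.0]
force: [1.1, -0.0, -0.1]
gripper_width: 0.351
grip_force: 0.0
```

carry_out:
  steps:
    - [[0, 0, 0, 0, 0, 0], [0, 0, 0, 0, 0, 0], [0, 0, 0, 0, 0, 0], [0, 0, 0, 0, 0, 0]]
  hand: 1
  newtons: 15

```text
time: 4.95
eef_pos: [0.4092, 0.2153, 0.0058]
ee_rot: [-0.526, 3.096, 0.0]
force: [0.4, 1.3, 0.9]
gripper_width: 0.146
grip_force: 15.4
```

carry_out:
  steps:
    - [[0, 0, -1, 0, 0, 0], [0, 0, -1, 0, 0, 0], [0, 0, -1, 0, 0, 0], [0, 0, -1, 0, 0, 0], [0, 0, -1, 0, 0, 0]]

```text
time: 5.58
eef_pos: [0.4086, 0.2151, 0.1061]
ee_rot: [0.526, -3.097, 0.0]
force: [1.1, 0.3, -0.6]
gripper_width: 0.146
grip_force: 15.3
```

```bash
python3 - <<'E'
from h import *
import pickle
o=get_obs();print(o['gripper_width'],o['grip_force'])
im=pickle.load(open('top.pkl','rb'));p=im['pixels']
# basket: circle of rim pixels, compare two heights
bg=cv2.medianBlur(p,31);m=(np.abs(p.astype(int)-bg).max(2)>14).astype(np.uint8)
m=cv2.morphologyEx(m,cv2.MORPH_CLOSE,np.ones((3,3)));n,l,s,c=cv2.connectedComponentsWithStats(m);i=l[243,284] or l[240,284]
cn=cv2.findContours((l==i).astype(np.uint8),cv2.RETR_EXTERNAL,cv2.CHAIN_APPROX_NONE)[0][0]
print(cv2.minEnclosingCircle(cn),cv2.fitEllipse(cn),ray(im,cv2.fitEllipse(cn)[0],0.014))
im=get_image('wrist');cv2.imwrite('pics/w3.png',im['pixels'])
plan([0.438,0.030,0.1],o['time']*0+19.3,None)
E
```

```text
0.14601173505834636 15.267999408801813
((283.9838562011719, 242.98387145996094), 12.184207916259766) ((283.7950439453125, 243.2071990966797), (22.50483512878418, 22.953245162963867), 138.6827392578125) [0.43837655 0.03092711 0.014     ]
t 5.625 pos [0.4107 0.2158 0.1088] yaw_x -160.72 q6 -92.3 shift units [ 1.78 -9.22  0.43]
turn units about z -0.0
```

View pics/w3.png

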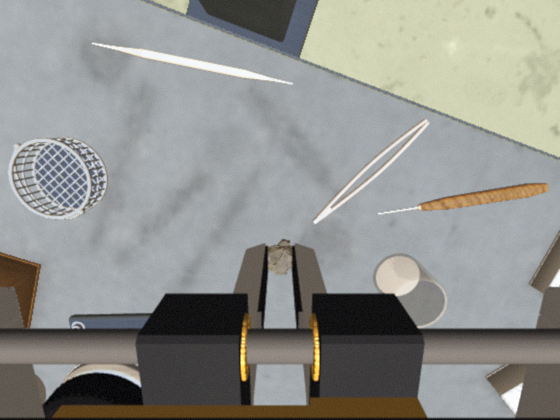

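The dark lump is held at (280,258), and the basket is in view at (58,178). I'll carry the lump over it.

carry_out:
  steps:
    - [[0.12, -0.92, 0, 0, 0, 0], [0.12, -0.92, 0, 0, 0, 0], [0.12, -0.92, 0, 0, 0, 0], [0.12, -0.92, 0, 0, 0, 0], [0.12, -0.92, 0, 0, 0, 0], [0.12, -0.93, 0, 0, 0, 0], [0.12, -0.93, 0, 0, 0, 0], [0.12, -0.93, 0, 0, 0, 0], [0.12, -0.93, 0, 0, 0, 0], [0.12, -0.93, 0, 0, 0, 0], [0, 0, 0, 0, 0, 0]]

```text
time: 7.0
eef_pos: [0.4472, 0.0319, 0.1051]
ee_rot: [0.523, -3.098, -0.0]
force: [-0.0, 0.7, -0.1]
gripper_width: 0.149
grip_force: 15.3
```

```bash
python3 - <<'E'
from h import *
im=get_image('wrist')
plan([0.4474,0.033,0.026])
p=im['pixels'].copy()
for rr,z,c in [(0.032,0.028,(0,0,255)),(0.032,0,(0,255,0))]:
    for a in np.linspace(0,2*np.pi,60):
        q=proj(im,[0.4384+rr*np.cos(a),0.0305+rr*np.sin(a),z]);cv2.circle(p,tuple(int(x) for x in q.round()),0,c,-1)
cv2.imwrite('pics/w4.png',p[130:370,120:440].repeat(2,0).repeat(2,1))
E
```

```text
t 7.05 pos [0.4469 0.0325 0.105 ] yaw_x -160.8 q6 -116.2 shift units [-0.03  0.01  3.95]
```

View pics/w4.png

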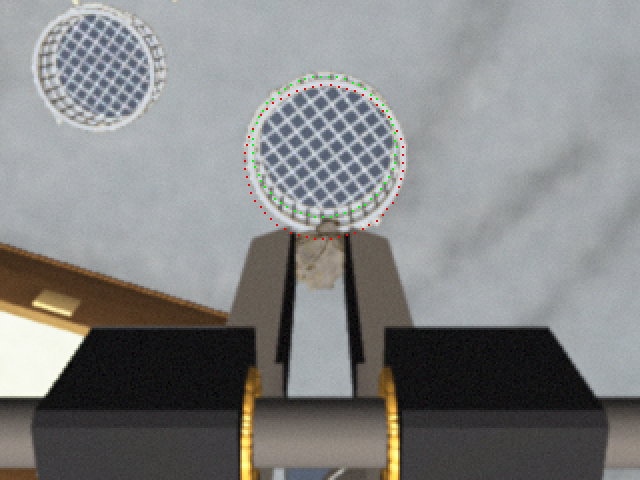

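The larger basket matches the projected rim to about 2 mm, centred near (0.436, 0.030). I'll lower the lump inside the rim and open just enough to release it.

carry_out:
  steps:
    - [[0.1, 0, 0.9, 0, 0, 0], [0, 0, 0.9, 0, 0, 0], [0, 0, 0.9, 0, 0, 0], [0, 0, 0.7, 0, 0, 0], [0, 0, 0.5, 0, 0, 0], [0, 0, 0, 0, 0, 0]]

```text
time: 7.8
eef_pos: [0.4446, 0.0322, 0.0267]
ee_rot: [0.526, -3.096, -0.001]
force: [0.3, 0.7, 0.2]
gripper_width: 0.151
grip_force: 15.3
```

carry_out:
  steps:
    - [[0, 0, 0, 0, 0, 0], [0, 0, 0, 0, 0, 0], [0, 0, -0.3, 0, 0, 0], [0, 0, -0.7, 0, 0, 0], [0, 0, -1, 0, 0, 0], [0, 0, -1, 0, 0, 0], [0, 0, -1, 0, 0, 0], [0, 0, -1, 0, 0, 0]]
  hand: 0.5

```text
time: 8.8
eef_pos: [0.4457, 0.0319, 0.1294]
ee_rot: [-0.526, 3.096, -0.001]
force: [0.5, -0.1, -0.2]
gripper_width: 0.251
grip_force: 0.0
```

```bash
python3 - <<'E'
from h import *
plan([0.4255,-0.2025,0.11])
print(get_obs()['gripper_width'])
im=get_image('top');
for z in [.004,.008]:
    blob(im,[0.425,-0.2025,0.005],z,win=12,flo=15);blob(im,[0.394,-0.341,0.005],z,win=12,flo=10)
E
```

```text
t 8.8 pos [0.4457 0.0319 0.1294] yaw_x -160.72 q6 -116.3 shift units [  4.82 -10.73   0.97]
0.250955248800029
blob [363 246   8   9  52] [366.6 249.7] mean [ 0.4248 -0.2028] rect 0.4247 -0.2031 size 0.0177 0.0245 longaxis deg 135.0 bgr [53. 76. 88.]
blob [414 259   5   6  26] [416.  261.7] mean [ 0.393  -0.3406] rect 0.3933 -0.3406 size 0.0112 0.0146 longaxis deg 177.5 bgr [54. 68. 76.]
blob [363 246   8   9  52] [366.6 249.7] mean [ 0.4242 -0.2021] rect 0.4241 -0.2025 size 0.0176 0.0244 longaxis deg 135.0 bgr [53. 76. 88.]
blob [414 259   5   6  26] [416.  261.7] mean [ 0.3925 -0.3395] rect 0.3928 -0.3395 size 0.0112 0.0145 longaxis deg 177.5 bgr [54. 68. 76.]
```

carry_out:
  steps:
    - [[0.4, -0.89, 0, 0, 0, 0], [0.4, -0.89, 0, 0, 0, 0], [0.4, -0.89, 0, 0, 0, 0], [0.4, -0.89, 0, 0, 0, 0], [0.4, -0.89, 0, 0, 0, 0], [0.4, -0.89, 0, 0, 0, 0], [0.4, -0.89, 0, 0, 0, 0], [0.4, -0.89, 0, 0, 0, 0], [0.4, -0.89, 0, 0, 0, 0], [0.4, -0.89, 0, 0, 0, 0], [0.4, -0.9, 0, 0, 0, 0], [0.4, -0.9, 0, 0, 0, 0]]
  hand: 0

```text
time: 10.35
eef_pos: [0.4254, -0.2026, 0.1279]
ee_rot: [-0.526, 3.097, -0.001]
force: [-0.0, 1.3, 0.4]
gripper_width: 0.498
grip_force: 0.0
```

carry_out:
  steps:
    - [[0, 0, 0.2, 0, 0, 1], [0, 0, 0.2, 0, 0, 1], [0, 0, 0.2, 0, 0, 1], [0, 0, 0.2, 0, 0, 1], [0, 0, 0.2, 0, 0, 1], [0, 0, 0.2, 0, 0, 1], [0, 0, 0.2, 0, 0, 1], [0, 0, 0.2, 0, 0, 1], [0, 0, 0.2, 0, 0, 1], [0, 0, 0.2, 0, 0, 1], [0, 0, 0.2, 0, 0, 1], [0, 0, 0, 0, 0, 0]]

```text
time: 11.85
eef_pos: [0.4252, -0.2019, 0.0834]
ee_rot: [-0.671, -3.069, -0.0]
force: [-0.1, 0.4, -0.1]
gripper_width: 0.498
grip_force: 0.0
```

```bash
python3 - <<'E'
from h import *
im=get_image('wrist');cv2.imwrite('pics/w5.png',im['pixels'])
blob(im,[0.4248,-0.2025,0.005],0.004,win=50)
blob(im,[0.393,-0.3406,0.005],0.004,win=50)
plan([0.4248,-0.2025,0.004],135)
E
```

```text
blob [266 206  26  32 619] [278.7 221.7] mean [ 0.4251 -0.2033] rect 0.4249 -0.2029 size 0.0191 0.0263 longaxis deg 140.5 bgr [123. 165. 192.]
blob [103 242  22  28 451] [114.7 254.4] mean [ 0.3934 -0.3409] rect 0.3935 -0.3422 size 0.0175 0.0253 longaxis deg 148.2 bgr [112. 137. 155.]
t 11.9 pos [ 0.4253 -0.202   0.0836] yaw_x 155.34 q6 -101.3 shift units [ 0.01 -0.03  3.98]
turn units about z 5.08
```

carry_out:
  steps:
    - [[0, -0.05, 0.7, 0, 0, 0.93], [0, 0, 0.7, 0, 0, 0.93], [0, 0, 0.7, 0, 0, 0.93], [0, 0, 0.7, 0, 0, 0.93], [0, 0, 0.6, 0, 0, 0], [0, 0, 0.6, 0, 0, 0], [0, 0, 0, 0, 0, 0]]

```text
time: 12.78
eef_pos: [0.4241, -0.2022, 0.0025]
ee_rot: [-1.063, -2.954, -0.001]
force: [0.5, 0.6, 0.1]
gripper_width: 0.5
grip_force: 0.0
```

carry_out:
  steps:
    - [[0, 0, 0, 0, 0, 0], [0, 0, 0, 0, 0, 0], [0, 0, 0, 0, 0, 0], [0, 0, 0, 0, 0, 0], [0, 0, 0, 0, 0, 0]]
  hand: 1

```text
time: 13.4
eef_pos: [0.4252, -0.2029, 0.0038]
ee_rot: [1.064, 2.955, -0.0]
force: [-0.7, 0.1, 2.6]
gripper_width: 0.188
grip_force: 15.0
```

carry_out:
  steps:
    - [[0, 0, -1, 0, 0, 0], [0, 0, -1, 0, 0, 0], [0, 0, -1, 0, 0, 0], [0, 0, -1, 0, 0, 0], [0, 0, -1, 0, 0, 0], [0, 0, 0, 0, 0, 0]]

```text
time: 14.15
eef_pos: [0.4261, -0.2035, 0.1049]
ee_rot: [1.063, 2.952, -0.002]
force: [-0.0, 0.6, 0.3]
gripper_width: 0.188
grip_force: 14.9
```

```bash
python3 - <<'E'
from h import *
plan([0.430,0.023,0.1045]);print(get_obs()['gripper_width'])
im=get_image('wrist');cv2.imwrite('pics/w6.png',im['pixels'])
E
```

```text
t 14.15 pos [ 0.4261 -0.2035  0.1049] yaw_x 140.4 q6 -86.4 shift units [ 7.07  8.85 -0.01]
0.18830846249477917
```

carry_out:
  steps:
    - [[0.61, 0.77, 0, 0, 0, 0], [0.61, 0.77, 0, 0, 0, 0], [0.61, 0.77, 0, 0, 0, 0], [0.61, 0.77, 0, 0, 0, 0], [0.61, 0.78, 0, 0, 0, 0], [0.61, 0.78, 0, 0, 0, 0], [0.61, 0.78, 0, 0, 0, 0], [0.61, 0.78, 0, 0, 0, 0], [0.62, 0.78, 0, 0, 0, 0], [0.62, 0.78, 0, 0, 0, 0], [0.62, 0.78, 0, 0, 0, 0], [0.62, 0.78, 0, 0, 0, 0]]

```text
time: 15.7
eef_pos: [0.429, 0.0368, 0.1027]
ee_rot: [-1.062, -2.955, 0.0]
force: [0.8, 0.9, 0.3]
gripper_width: 0.188
grip_force: 14.9
```

carry_out:
  steps:
    - [[0, 0, 0.9, 0, 0, 0], [0, 0, 0.9, 0, 0, 0], [0, 0, 0.9, 0, 0, 0], [0, 0, 0.7, 0, 0, 0], [0, 0, 0.5, 0, 0, 0], [0, 0, 0, 0, 0, 0]]

```text
time: 16.45
eef_pos: [0.4295, 0.0351, 0.0247]
ee_rot: [-1.063, -2.954, 0.001]
force: [-0.1, 0.2, -0.6]
gripper_width: 0.191
grip_force: 14.9
```

carry_out:
  steps:
    - [[0, 0, 0, 0, 0, 0], [0, 0, 0, 0, 0, 0], [0, 0, -0.3, 0, 0, 0], [0, 0, -0.7, 0, 0, 0], [0, 0, -1, 0, 0, 0], [0, 0, -1, 0, 0, 0], [0, 0, -1, 0, 0, 0], [0, 0, -1, 0, 0, 0]]
  hand: 0.43

```text
time: 17.45
eef_pos: [0.4307, 0.0347, 0.1274]
ee_rot: [1.064, 2.954, 0.001]
force: [-0.1, -1.0, 0.3]
gripper_width: 0.284
grip_force: 0.0
```

```bash
python3 - <<'E'
from h import *
plan([0.3936,-0.3415,0.129],148)
im=get_image('wrist');cv2.imwrite('pics/w7.png',im['pixels'][130:370,120:440].repeat(2,0).repeat(2,1))
E
```

```text
t 17.45 pos [0.4307 0.0347 0.1274] yaw_x 140.39 q6 -57.3 shift units [-10.56 -15.68  -0.08]
turn units about z -1.9
```

View pics/w7.png

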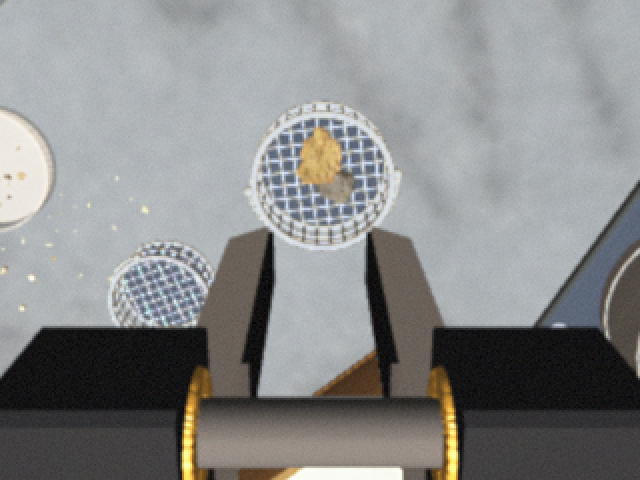

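The view shows both lumps in the basket, near crop pixels (320,155) and (341,185). Next is the flat piece.

carry_out:
  steps:
    - [[-0.66, -0.98, 0, 0, 0, 0], [-0.66, -0.98, 0, 0, 0, 0], [-0.66, -0.98, 0, 0, 0, 0], [-0.66, -0.98, 0, 0, 0, 0], [-0.66, -0.98, 0, 0, 0, 0], [-0.66, -0.98, 0, 0, 0, 0], [-0.66, -0.98, 0, 0, 0, 0], [-0.66, -0.98, 0, 0, 0, 0], [-0.66, -0.98, 0, 0, 0, 0], [-0.66, -0.98, 0, 0, 0, 0], [-0.66, -0.98, 0, 0, 0, 0], [-0.66, -0.98, 0, 0, 0, 0]]
  hand: 0

```text
time: 19.0
eef_pos: [0.4024, -0.2483, 0.126]
ee_rot: [1.064, 2.955, -0.0]
force: [0.0, -0.2, -0.4]
gripper_width: 0.5
grip_force: 0.0
```

carry_out:
  steps:
    - [[-0.66, -0.98, 0, 0, 0, 0], [-0.66, -0.98, 0, 0, 0, 0], [-0.66, -0.98, 0, 0, 0, 0], [-0.66, -0.98, 0, 0, 0, 0], [0, 0, 0.8, 0, 0, -0.95], [0, 0, 0.8, 0, 0, -0.95], [0, 0, 0.6, 0, 0, 0], [0, 0, 0, 0, 0, 0]]

```text
time: 20.0
eef_pos: [0.3925, -0.341, 0.0804]
ee_rot: [-0.867, -3.017, -0.002]
force: [0.8, -0.2, 0.2]
gripper_width: 0.501
grip_force: 0.0
```

```bash
python3 - <<'E'
from h import *
im=get_image('wrist');cv2.imwrite('pics/w8.png',im['pixels'])
blob(im,[0.393,-0.3406,0.005],0.004,win=50)
plan([0.3936,-0.3415,0.003],148)
E
```

```text
blob [270 210  19  28 401] [279.8 223.4] mean [ 0.3932 -0.3418] rect 0.393 -0.3425 size 0.0146 0.0229 longaxis deg 147.5 bgr [126. 151. 169.]
t 20.05 pos [ 0.393  -0.3414  0.0812] yaw_x 147.96 q6 -108.5 shift units [-0.03  0.01  3.91]
turn units about z -0.01
```

carry_out:
  steps:
    - [[0, 0, 0.8, 0, 0, 0], [0, 0, 0.8, 0, 0, 0], [0, 0, 0.8, 0, 0, 0], [0, 0, 0.7, 0, 0, 0], [0, 0, 0.5, 0, 0, 0], [0, 0, 0.35, 0, 0, 0], [0, 0, 0, 0, 0, 0]]

```text
time: 20.92
eef_pos: [0.3929, -0.3412, 0.0019]
ee_rot: [-0.866, -3.019, -0.001]
force: [0.3, -0.5, 0.3]
gripper_width: 0.501
grip_force: 0.0
```

carry_out:
  steps:
    - [[0, 0, 0, 0, 0, 0], [0, 0, 0, 0, 0, 0], [0, 0, 0, 0, 0, 0], [0, 0, 0, 0, 0, 0], [0, 0, 0, 0, 0, 0]]
  hand: 1

```text
time: 21.55
eef_pos: [0.3933, -0.3416, 0.0027]
ee_rot: [0.866, 3.019, -0.0]
force: [0.7, -0.2, 1.6]
gripper_width: 0.136
grip_force: 15.0
```

carry_out:
  steps:
    - [[0, 0, -1, 0, 0, 0], [0, 0, -1, 0, 0, 0], [0, 0, -1, 0, 0, 0], [0, 0, -1, 0, 0, 0], [0, 0, -1, 0, 0, 0], [0, 0, 0, 0, 0, 0]]

```text
time: 22.3
eef_pos: [0.3941, -0.3427, 0.104]
ee_rot: [0.865, 3.017, -0.004]
force: [0.4, 1.1, -0.6]
gripper_width: 0.132
grip_force: 14.9
```

```bash
python3 - <<'E'
from h import *
plan([0.436,0.030,0.104]);print(get_obs()['gripper_width'])
im=get_image('top');p=im['pixels'];cv2.imwrite('pics/t2.png',p)
bg=cv2.medianBlur(p,31);m=(np.abs(p.astype(int)-bg).max(2)>14).astype(np.uint8)
m=cv2.morphologyEx(m,cv2.MORPH_CLOSE,np.ones((5,5)));n,l,s,c=cv2.connectedComponentsWithStats(m);i=l[243,284]
cn=cv2.findContours((l==i).astype(np.uint8),cv2.RETR_EXTERNAL,cv2.CHAIN_APPROX_NONE)[0][0]
print(cv2.fitEllipse(cn),ray(im,cv2.fitEllipse(cn)[0],0.014))
E
```

```text
t 22.3 pos [ 0.3941 -0.3427  0.104 ] yaw_x 148.0 q6 -108.5 shift units [ 8.1  16.91 -0.05]
0.1318520938732829
((283.6679992675781, 243.27719116210938), (22.456647872924805, 22.975561141967773), 156.41534423828125) [0.43817319 0.03128025 0.014     ]
```

carry_out:
  steps:
    - [[0.47, 0.97, 0, 0, 0, 0], [0.47, 0.97, 0, 0, 0, 0], [0.47, 0.97, 0, 0, 0, 0], [0.47, 0.97, 0, 0, 0, 0], [0.47, 0.97, 0, 0, 0, 0], [0.47, 0.97, 0, 0, 0, 0], [0.47, 0.97, 0, 0, 0, 0], [0.47, 0.97, 0, 0, 0, 0], [0.47, 0.97, 0, 0, 0, 0], [0.47, 0.97, 0, 0, 0, 0], [0.47, 0.97, 0, 0, 0, 0], [0.47, 0.97, 0, 0, 0, 0]]

```text
time: 23.85
eef_pos: [0.4207, -0.0826, 0.1025]
ee_rot: [0.865, 3.02, 0.0]
force: [0.0, 0.2, -0.4]
gripper_width: 0.13
grip_force: 14.9
```

carry_out:
  steps:
    - [[0.48, 0.98, 0, 0, 0, 0], [0.48, 0.98, 0, 0, 0, 0], [0.48, 0.98, 0, 0, 0, 0], [0.48, 0.98, 0, 0, 0, 0], [0.48, 0.98, 0, 0, 0, 0], [0, 0, 0.9, 0, 0, 0], [0, 0, 0.9, 0, 0, 0], [0, 0, 0.9, 0, 0, 0], [0, 0, 0.6, 0, 0, 0], [0, 0, 0.4, 0, 0, 0], [0, 0, 0, 0, 0, 0]]

```text
time: 25.22
eef_pos: [0.4317, 0.0245, 0.0281]
ee_rot: [-0.866, -3.019, 0.0]
force: [-0.2, -0.5, 0.4]
gripper_width: 0.133
grip_force: 14.9
```

carry_out:
  steps:
    - [[0, 0, 0, 0, 0, 0], [0, 0, 0, 0, 0, 0], [0, 0, -0.3, 0, 0, 0], [0, 0, -0.7, 0, 0, 0], [0, 0, -1, 0, 0, 0], [0, 0, -1, 0, 0, 0], [0, 0, -1, 0, 0, 0], [0, 0, -1, 0, 0, 0]]
  hand: 0.52

```text
time: 26.22
eef_pos: [0.4325, 0.0242, 0.1304]
ee_rot: [0.866, 3.018, 0.0]
force: [0.3, 1.2, -0.6]
gripper_width: 0.235
grip_force: 0.0
```

```bash
python3 - <<'E'
from h import *
plan([0.59,0.1226,0.2],20.6);print(get_obs()['gripper_width'])
im=get_image('wrist');w=im['pixels'][130:370,150:410].repeat(2,0).repeat(2,1)
cv2.imwrite('pics/w9.png',w)
im=get_image('top');p=im['pixels']
# caps: dark disc
for (u,v) in [(250,180),(388,195)]:
    g=p[v-30:v+30,u-30:u+30].max(2);m=cv2.morphologyEx((g<48).astype(np.uint8),cv2.MORPH_OPEN,np.ones((5,5)))
    n,l,s,c=cv2.connectedComponentsWithStats(m);i=1+s[1:,4].argmax()
    cn=cv2.findContours((l==i).astype(np.uint8),cv2.RETR_EXTERNAL,cv2.CHAIN_APPROX_NONE)[0][0]
    e=cv2.fitEllipse(cn);q=np.array(e[0])+(u-30,v-30);print(e,q,ray(im,q,0.085))
cv2.imwrite('pics/t3.png',cv2.resize(p[150:210,215:285],None,fx=8,fy=8,interpolation=cv2.INTER_CUBIC))
E
```

```text
t 26.225 pos [0.4325 0.0242 0.1304] yaw_x 148.0 q6 -66.3 shift units [-4.08  8.35 -3.47]
turn units about z -13.15
0.2350036598804672
((27.758724212646484, 27.832338333129883), (30.068639755249023, 34.44647979736328), 42.34511184692383) [247.75872421 177.83233833] [0.60642359 0.13171397 0.085     ]
((31.104551315307617, 30.026491165161133), (32.51938247680664, 34.447227478027344), 106.35758209228516) [389.10455132 195.02649117] [ 0.56348362 -0.25343339  0.085     ]
```

View pics/w9.png

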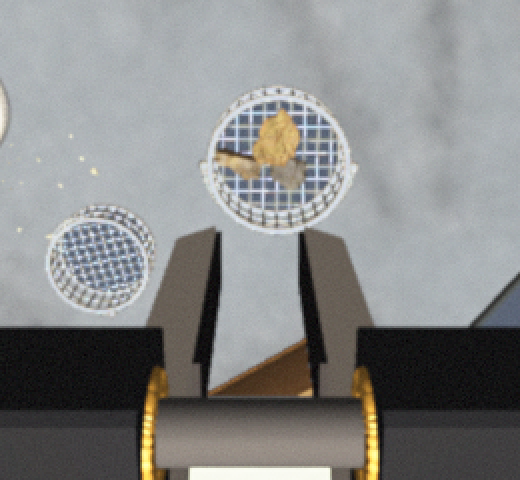

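The flat piece is in the basket at crop (237,165), beside the other two at (277,140) and (290,175), and the rim is level. Now I'll lift and turn towards the cap's bar, choosing the wrist side that leaves room to turn either way.

carry_out:
  steps:
    - [[0, 0, -0.5, 0, 0, 1], [0, 0, -0.5, 0, 0, 1], [0, 0, -0.5, 0, 0, 1], [0, 0, -0.5, 0, 0, 1], [0, 0, -0.5, 0, 0, 1], [0, 0, -0.5, 0, 0, 1], [0, 0, -0.5, 0, 0, 1], [0, 0, 0, 0, 0, 1], [0, 0, 0, 0, 0, 1], [0, 0, 0, 0, 0, 1], [0, 0, 0, 0, 0, 1], [0, 0, 0, 0, 0, 1]]
  hand: -0.3

```text
time: 27.82
eef_pos: [0.4317, 0.0243, 0.198]
ee_rot: [-2.022, -2.404, 0.001]
force: [-0.1, 0.3, -0.7]
gripper_width: 0.653
grip_force: 0.0
```

carry_out:
  steps:
    - [[0, 0, 0, 0, 0, 1], [0, 0, 0, 0, 0, 1], [0, 0, 0, 0, 0, 1], [0, 0, 0, 0, 0, 1], [0, 0, 0, 0, 0, 1], [0, 0, 0, 0, 0, 1], [0, 0, 0, 0, 0, 1], [0, 0, 0, 0, 0, 1], [0, 0, 0, 0, 0, 1], [0, 0, 0, 0, 0, 1], [0, 0, 0, 0, 0, 1], [0, 0, 0, 0, 0, 1]]

```text
time: 29.32
eef_pos: [0.4317, 0.0243, 0.198]
ee_rot: [-2.825, -1.374, 0.001]
force: [-0.3, -0.3, -0.2]
gripper_width: 0.652
grip_force: 0.0
```

carry_out:
  steps:
    - [[0, 0, 0, 0, 0, 1], [0, 0, 0, 0, 0, 1], [0, 0, 0, 0, 0, 1], [0, 0, 0, 0, 0, 1], [0, 0, 0, 0, 0, 1], [0, 0, 0, 0, 0, 1], [0, 0, 0, 0, 0, 1], [0, 0, 0, 0, 0, 1]]

```text
time: 30.32
eef_pos: [0.4317, 0.0243, 0.198]
ee_rot: [-3.094, -0.542, 0.001]
force: [-0.1, -0.5, -1.4]
gripper_width: 0.65
grip_force: 0.0
```

```bash
python3 - <<'E'
from h import *
plan([0.59,0.1226,0.2],20.6)
im=get_image('wrist');cv2.imwrite('pics/w10.png',im['pixels']);print(proj(im,[.59,.1226,.118]))
R=cv2.Rodrigues(np.array(im['rvec'],float))[0];print('cam',-R.T@np.array(im['tvec']).ravel(),R[2])
E
```

```text
t 30.325 pos [0.4317 0.0243 0.198 ] yaw_x 19.86 q6 61.9 shift units [ 9.11 -1.93 -0.1 ]
turn units about z -0.18
[222.03230425 -39.18287284]
cam [0.50197232 0.04940145 0.37613647] [-0.24397873 -0.08775901 -0.9658016 ]
```

carry_out:
  steps:
    - [[0.91, -0.19, 0, 0, 0, 0], [0.91, -0.19, 0, 0, 0, 0], [0.91, -0.19, 0, 0, 0, 0], [0.91, -0.19, 0, 0, 0, 0], [0.91, -0.19, 0, 0, 0, 0], [0.91, -0.19, 0, 0, 0, 0], [0.91, -0.19, 0, 0, 0, 0], [0.91, -0.19, 0, 0, 0, 0], [0.91, -0.19, 0, 0, 0, 0], [0.91, -0.19, 0, 0, 0, 0], [0, 0, 0, 0, 0, 0]]

```text
time: 31.75
eef_pos: [0.5907, 0.1228, 0.1978]
ee_rot: [-3.093, -0.547, 0.001]
force: [-0.6, -0.3, -0.7]
gripper_width: 0.651
grip_force: 0.0
```

```bash
python3 - <<'E'
from h import *
im=get_image('wrist')
plan([0.59,0.1226,0.2],20.6)
p=im['pixels'].copy();c=proj(im,[.59,.1226,.118])
a=np.radians(20.6);x=np.array([np.cos(a),np.sin(a)]);y=np.array([-x[1],x[0]])
q=[np.r_[np.array([.59,.1226])+s*.032*x+t*.007*y,.118] for s,t in [(1,1),(1,-1),(-1,-1),(-1,1)]]
cv2.polylines(p,[np.array([proj(im,k) for k in q]).round().astype(int)],True,(0,0,255),1)
print(c,[proj(im,k).round(1) for k in q])
p=np.clip(p.astype(float)*1.6,0,255).astype(np.uint8)
cv2.imwrite('pics/w11.png',p[60:360,100:460].repeat(2,0).repeat(2,1))
cv2.imwrite('pics/w11raw.png',im['pixels']);import pickle;pickle.dump(im,open('w11.pkl','wb'))
E
```

```text
t 31.8 pos [0.59   0.1224 0.1978] yaw_x 20.05 q6 73.5 shift units [ 0.   -0.01 -0.11]
turn units about z -0.14
[279.24227995 220.68765022] [array([270.1, 182.1]), array([287.7, 182. ]), array([287.9, 256.9]), array([271.3, 257.1])]
```

View pics/w11.png

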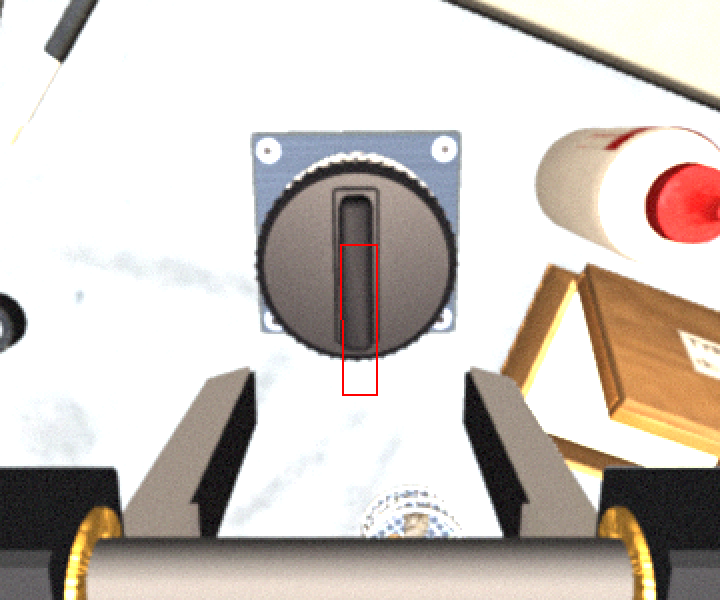

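The bar runs crop (356,195) to (357,348), parallel to the fingers' faces, and about 20 mm further along tool x than my estimate. I'll compute the correction.

```bash
python3 - <<'E'
from h import *
import pickle
im=pickle.load(open('w11.pkl','rb'))
a=ray(im,(278,157.5),.118);b=ray(im,(278.5,234),.118);print(a,b,np.linalg.norm(a-b),np.degrees(np.arctan2(*(a-b)[:2][::-1])))
g=ray(im,(278.5,192),.094);print('cap centre',g)
pa=[ray(im,(u/2+100,v/2+60),.008) for u,v in [(252,133),(461,131),(457,330),(262,332)]];print('plate',np.round(pa,4).tolist(),np.mean(pa,0))
m=(a+b)/2;t=pickle.load(open('top.pkl','rb'));print('top px of bar mid',proj(t,m))
plan([m[0],m[1],.106-.012],np.degrees(np.arctan2(*(a-b)[:2][::-1])))
E
```

```text
[0.63789286 0.14110775 0.118     ] [0.57898044 0.11923461 0.118     ] 0.0628419241643628 20.369072011932005
cap centre [0.60778143 0.12980468 0.094     ]
plate [[0.6401, 0.2025, 0.008], [0.68, 0.0963, 0.008], [0.5747, 0.0555, 0.008], [0.5342, 0.1627, 0.008]] [0.60722637 0.12927591 0.008     ]
top px of bar mid [247.36665802 173.52031832]
t 31.8 pos [0.59   0.1224 0.1978] yaw_x 20.05 q6 73.5 shift units [ 1.01 -0.05  5.19]
turn units about z -0.08
```

carry_out:
  steps:
    - [[0.97, -0.05, 0, 0, 0, -0.08], [0, 0, 0.8, 0, 0, 0], [0, 0, 0.8, 0, 0, 0], [0, 0, 0.8, 0, 0, 0], [0, 0, 0.8, 0, 0, 0], [0, 0, 0.8, 0, 0, 0], [0, 0, 0.5, 0, 0, 0], [0, 0, 0.48, 0, 0, 0], [0, 0, 0, 0, 0, 0]]

```text
time: 32.92
eef_pos: [0.6075, 0.1297, 0.0979]
ee_rot: [-3.092, -0.554, 0.002]
force: [0.7, -0.8, 0.3]
gripper_width: 0.649
grip_force: 0.0
```

carry_out:
  steps:
    - [[0, 0, 0, 0, 0, 0], [0, 0, 0, 0, 0, 0], [0, 0, 0, 0, 0, 0], [0, 0, 0, 0, 0, 0], [0, 0, 0, 0, 0, 0], [0, 0, 0, 0, 0, 0]]
  hand: 1
  newtons: 40

```text
time: 33.67
eef_pos: [0.608, 0.1299, 0.0989]
ee_rot: [-3.092, -0.554, -0.0]
force: [0.2, -0.6, 0.0]
gripper_width: 0.141
grip_force: 40.0
```

```bash
python3 - <<'E'
from h import *
o=get_obs();plan([.608,.130,.098]);print(o['gripper_width']*94,o['grip_force'],o['force'],o['ft_torque'])
E
```

```text
t 33.675 pos [0.608  0.1299 0.0989] yaw_x 20.31 q6 73.8 shift units [ 0.   -0.01  0.05]
13.292479181169282 40.00033378601074 [ 0.24252414 -0.61828912  0.04634666] [0.03488485 0.16795942 0.01569956]
```

Well centred on the bar. I'll try gently, +6°, which is clockwise from above.

carry_out:
  steps:
    - [[0, 0, 0, 0, 0, 0.25], [0, 0, 0, 0, 0, 0.25], [0, 0, 0, 0, 0, 0.25], [0, 0, 0, 0, 0, 0.25], [0, 0, 0, 0, 0, 0.25], [0, 0, 0, 0, 0, 0.25]]

```text
time: 34.42
eef_pos: [0.6081, 0.1298, 0.099]
ee_rot: [3.117, 0.39, 0.0]
force: [1.1, -0.1, 0.6]
gripper_width: 0.143
grip_force: 40.0
```

```bash
python3 - <<'E'
from h import *
o=get_obs();plan([.608,.130,.098]);print(o['gripper_width']*94,o['grip_force'],o['force'],o['ft_torque'])
E
```

```text
t 34.425 pos [0.6081 0.1298 0.099 ] yaw_x 14.25 q6 79.8 shift units [-0.   -0.01  0.05]
13.403159750872096 40.001410245895386 [ 1.14994355 -0.13418978  0.5979663 ] [-0.0292323   0.09312368  0.08850887]
```

Turned 6° with almost no torque. I'll go on a little and keep checking.

carry_out:
  steps:
    - [[0, 0, 0, 0, 0, 0.3], [0, 0, 0, 0, 0, 0.3], [0, 0, 0, 0, 0, 0.3], [0, 0, 0, 0, 0, 0.3]]

```text
time: 34.92
eef_pos: [0.6081, 0.1298, 0.099]
ee_rot: [-3.131, -0.258, -0.0]
force: [-0.2, 0.0, 2.2]
gripper_width: 0.143
grip_force: 40.0
```

```bash
python3 - <<'E'
from h import *
o=get_obs();plan([.608,.130,.098]);print(o['gripper_width']*94,o['grip_force'],o['force'],o['ft_torque'])
E
```

```text
t 34.925 pos [0.6081 0.1298 0.099 ] yaw_x 9.44 q6 84.6 shift units [-0.   -0.01  0.05]
13.422289109109133 40.00211834907532 [-0.16556303  0.03072144  2.16031818] [-0.0289191   0.15852169  0.07922484]
```

carry_out:
  steps:
    - [[0, 0, 0, 0, 0, 0.6], [0, 0, 0, 0, 0, 0.6], [0, 0, 0, 0, 0, 0.6], [0, 0, 0, 0, 0, 0.6], [0, 0, 0, 0, 0, 0.6], [0, 0, 0, 0, 0, 0.6]]

```text
time: 35.67
eef_pos: [0.6081, 0.1298, 0.0989]
ee_rot: [-3.139, 0.137, -0.0]
force: [-0.1, 0.4, 1.9]
gripper_width: 0.145
grip_force: 40.0
```

```bash
python3 - <<'E'
from h import *
o=get_obs();plan([.608,.130,.098]);print(o['gripper_width']*94,o['grip_force'],o['force'],o['ft_torque'])
im=get_image('wrist');cv2.imwrite('pics/w12.png',im['pixels'])
E
```

```text
t 35.675 pos [0.6081 0.1298 0.0989] yaw_x -5.0 q6 99.1 shift units [-0.01 -0.01  0.05]
13.655428318918535 40.001893043518066 [-0.14199246  0.3921676   1.90402588] [0.01381379 0.14557209 0.06423728]
```

carry_out:
  steps:
    - [[0, 0, 0, 0, 0, 0.9], [0, 0, 0, 0, 0, 0.9], [0, 0, 0, 0, 0, 0.9], [0, 0, 0, 0, 0, 0.9], [0, 0, 0, 0, 0, 0.9], [0, 0, 0, 0, 0, 0.9], [0, 0, 0, 0, 0, 0.9], [0, 0, 0, 0, 0, 0.9], [0, 0, 0, 0, 0, 0.9], [0, 0, 0, 0, 0, 0.9], [0, 0, 0, 0, 0, 0.9], [0, 0, 0, 0, 0, 0.9]]

```text
time: 37.22
eef_pos: [0.6081, 0.1298, 0.0989]
ee_rot: [-2.868, 1.283, -0.0]
force: [-0.5, 0.2, 1.7]
gripper_width: 0.144
grip_force: 40.0
```

```bash
python3 - <<'E'
from h import *
o=get_obs();plan([.608,.130,.098]);print(o['gripper_width']*94,o['grip_force'],o['force'],o['ft_torque'])
E
```

```text
t 37.225 pos [0.6081 0.1298 0.0989] yaw_x -48.2 q6 142.3 shift units [-0.01 -0.    0.05]
13.567979391848429 40.00155687332153 [-0.54373928  0.24399929  1.66367069] [0.06250933 0.09031311 0.0301789 ]
```

Turned 68° with no resistance. I'll lift slowly at first and watch the force.

carry_out:
  steps:
    - [[0, 0, -0.1, 0, 0, 0], [0, 0, -0.1, 0, 0, 0], [0, 0, -0.1, 0, 0, 0], [0, 0, -0.1, 0, 0, 0]]

```text
time: 37.72
eef_pos: [0.6079, 0.1298, 0.1068]
ee_rot: [2.869, -1.279, -0.0]
force: [0.1, 0.2, -0.6]
gripper_width: 0.142
grip_force: 40.0
```

carry_out:
  steps:
    - [[0, 0, -0.3, 0, 0, 0], [0, 0, -0.3, 0, 0, 0], [0, 0, -0.4, 0, 0, 0], [0, 0, -0.4, 0, 0, 0], [0, 0, -0.5, 0, 0, 0], [0, 0, -0.5, 0, 0, 0], [0, 0, -0.4, 0, 0, 0], [0, 0, -0.3, 0, 0, 0], [0, 0, -0.15, 0, 0, 0], [0, 0, 0, 0, 0, 0], [0, 0, 0, 0, 0, 0], [0, 0, 0, 0, 0, 0]]

```text
time: 39.22
eef_pos: [0.6077, 0.1298, 0.1714]
ee_rot: [2.869, -1.28, -0.001]
force: [-0.6, 0.1, -1.9]
gripper_width: 0.147
grip_force: 40.0
```

```bash
python3 - <<'E'
from h import *
o=get_obs();print(o['eef_pos'],o['gripper_width']*94,o['grip_force'],o['force'])
a=get_image('scene')['pixels'];a=cv2.resize(a[130:300,180:440],None,fx=3,fy=3)
cv2.imwrite('pics/end.png',a)
E
```

```text
[0.60774456 0.12978409 0.1713941 ] 13.8009818463161 39.99969184398651 [-0.57171752  0.11586497 -1.93224303]
```

View pics/end.png

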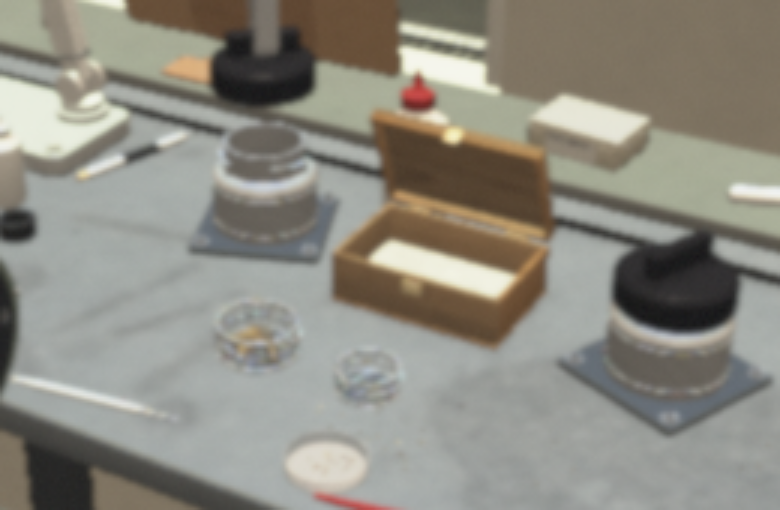

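The picture shows the cap held level over the open left pot at (263,75). The right pot is still shut at (675,280), and the loaded basket stands upright at (257,333). I'm handing in.

```bash
python3 -c "
from h import *
print(order.close_job())"
```

```text
the job is handed in; nothing more can be done
None
```

I handed the job in at about 39 s on the robot's clock: the three fragments are in the larger basket, the left pot's cap opened clockwise without resistance and is held level about 5 cm above its rim, and the right pot is still shut; the judge's verdict was not shown.

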